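# Unload the analyser's reagent carrier and weed out expired cartridges

## Task

Unload the analyser's reagent carrier: slide its lock bar fully open, then take out every cartridge, front row before rear, by raising its front over the lip and tilting it back so that the toe at its rear can be drawn out of its hook. Stand the cartridges with red stickers (expired) upright in the yellow reject bin and the plain ones upright in the blue tray, each flat on the floor and never tipped over, and leave the bottle and the beaker behind the carrier alone. When the carrier is empty, slide the lock bar fully back to locked.

Things in the scene. Friction and masses are not known exactly. Their poses are not given: they have to be found in the camera images.
- carrier: grey reagent carrier of the analyser, fixed, 220 x 169 mm (own x, y), origin at the centre of its underside on the worktop, own x points to the rear. Six places: a front and a rear row (see the two row points) of three columns at own y = -56, 0, +56 mm. Ribs 11 mm thick, 12 mm high part the columns, 2.5 mm clear of each cartridge; side cheeks are 34 mm high
- lock_bar (a joint): steel bar that slides along the front of the carrier, 0 (locked) to 0.028 m (open, toward the carrier's own +y), stays where it is left, about 2 N to move. Locked, a finger (6 mm wide, top 38 mm above the worktop) reaches over the tongue of each front-row cartridge and keeps its front down; open, the fingers stand between the columns (the third beyond the side)
- lock_tab (a point): middle of the top, 67 mm above the worktop, of the lock bar's upright orange finger tab, where to pinch it: the tab is 10 mm thick along the carrier's y, 22 mm along its x, 30 mm high; it stands on the bar's middle finger, before the front row, and moves with the bar
- front_row (a point): on the carrier: seat of the front row, middle column, 6 mm above the worktop. A seated cartridge has its origin on its seat, axes along the carrier's, 2.5 mm of play to the sides and front. Before its front stands a lip 20 mm high above the seat
- rear_row (a point): seat of the rear row, middle column, 107.5 mm behind front_row. The cross-rail between the rows (hook of the front row) is also the lip of this row, 20.5 mm high above the seat. The tongue of a cartridge here lies under the tail of the one before it in the same column, which so keeps its front down until it is taken out
- hook_edge (a point): front end of the front row's hook edge, its underside, middle column: 7.5 mm behind the box of a seated cartridge, 15.5 mm above the seat (2.5 mm over the toe), 5 mm thick; it covers the last 8.5 mm of the toe; the rail's wall is 20 mm behind the box. The rear row has the same hook. A straight lift is caught by it
- cartridge_a: in date, plain white deck. White box 80 x 40 x 38 mm (own x, y, z), origin at the centre of its underside, own x to its rear. To free it: raise its front 15 to 18 degrees about its rear lower edge while lifting that edge 3 mm and easing it 2 mm forward, draw it 25 mm forward, lift. Toe: 28 mm wide, juts 16 mm out of the rear, 5 to 13 mm above the underside. About 160 g. May be absent (None)
- cartridge_b: in date, plain white deck; same shape as cartridge_a. Each cartridge has a grey grip on the middle of its deck, 32 mm along own x, 12 mm thick along own y, from 38 to 70 mm above the underside: pinch it across the 12 mm. Blue caps 14 mm across, up to 50 mm high, stand at own x = -25 and +25 mm. May be absent
- cartridge_c: in date, plain white deck; same shape as cartridge_a and _b. Each cartridge also has a tail, 28 mm wide, that juts 16 mm out of the rear above the toe, 34 to 38 mm above the underside, and a tongue, 16 mm wide, that juts 18 mm out of the front, 21.5 to 25 mm above the underside. May be absent
- keep_tray: blue open tray, loose, 150 x 190 x 28 mm (own x, y, z), walls and floor 4 mm, origin at the centre of its underside; room for three cartridges side by side along its own y (at -58, 0 and +58 mm), each along its own x
- reject_bin: yellow open bin, loose, 150 x 190 x 46 mm (own x, y, z), walls and floor 4 mm, origin at the centre of its underside; room for three cartridges as in the tray
- reagent2: white reagent bottle with pale cap, 47 mm across, 90 mm high, a bystander; origin at the centre of its underside
- beaker: clear plastic beaker, 68 mm across, 76 mm high, a bystander; origin at the centre of its underside
- cartridge_d: expired: red stickers on its deck and on top of its grip, red stripe on its front label; same shape as cartridge_a, _b and _c. May be absent
- cartridge_e: expired: red stickers on its deck and on top of its grip, red stripe on its front label; same shape as cartridge_a, _b and _c. May be absent
- cartridge_f: expired: red stickers on its deck and on top of its grip, red stripe on its front label; same shape as cartridge_a, _b and _c. May be absent

How it is judged:
On the way, in this order (a step that is already met when the one before it is completed fails the run):
1. the lock bar is slid open (past 25 mm of its 28) (value of joint lock_bar above 0.025 m), for 0.2 s.
2. the carrier is empty, the lock bar still open (value of joint lock_bar above 0.025 m and (y of cartridge_a in the frame of carrier above 0.1 m or y of cartridge_a in the frame of carrier below -0.1 m) and (y of cartridge_b in the frame of carrier above 0.1 m or y of cartridge_b in the frame of carrier below -0.1 m) and (y of cartridge_c in the frame of carrier above 0.1 m or y of cartridge_c in the frame of carrier below -0.1 m) and (y of cartridge_d in the frame of carrier above 0.1 m or y of cartridge_d in the frame of carrier below -0.1 m) and (y of cartridge_e in the frame of carrier above 0.1 m or y of cartridge_e in the frame of carrier below -0.1 m) and (y of cartridge_f in the frame of carrier above 0.1 m or y of cartridge_f in the frame of carrier below -0.1 m)), for 0.2 s.
At the end, for the whole second after the job is handed in: lock bar within 3 mm of locked; every plain cartridge stands in the blue tray and every red-stickered one in the yellow bin: origin within 50 mm (own x) and 80 mm (own y) of the container's centre, less than 12 mm above its underside, upright within 0.12 rad, released, at rest (value of joint lock_bar below 0.003 m and x of cartridge_a in the frame of keep_tray between -0.05 and 0.05 m and y of cartridge_a in the frame of keep_tray between -0.08 and 0.08 m and z of cartridge_a in the frame of keep_tray between 0 and 0.012 m and angle between each of cartridge_a, cartridge_b, cartridge_c, cartridge_d, cartridge_e, cartridge_f's own z axis and vertical below 0.12 rad and linear speed of each of cartridge_a, cartridge_b, cartridge_c, cartridge_d, cartridge_e, cartridge_f below 0.03 m/s and x of cartridge_b in the frame of keep_tray between -0.05 and 0.05 m and y of cartridge_b in the frame of keep_tray between -0.08 and 0.08 m and z of cartridge_b in the frame of keep_tray between 0 and 0.012 m and x of cartridge_c in the frame of keep_tray between -0.05 and 0.05 m and y of cartridge_c in the frame of keep_tray between -0.08 and 0.08 m and z of cartridge_c in the frame of keep_tray between 0 and 0.012 m and x of cartridge_d in the frame of reject_bin between -0.05 and 0.05 m and y of cartridge_d in the frame of reject_bin between -0.08 and 0.08 m and z of cartridge_d in the frame of reject_bin between 0 and 0.012 m and x of cartridge_e in the frame of reject_bin between -0.05 and 0.05 m and y of cartridge_e in the frame of reject_bin between -0.08 and 0.08 m and z of cartridge_e in the frame of reject_bin between 0 and 0.012 m and x of cartridge_f in the frame of reject_bin between -0.05 and 0.05 m and y of cartridge_f in the frame of reject_bin between -0.08 and 0.08 m and z of cartridge_f in the frame of reject_bin between 0 and 0.012 m); the robot touches nothing.
It fails at once if a cartridge is tipped by more than 55 degrees (angle between any of cartridge_a, cartridge_b, cartridge_c, cartridge_d, cartridge_e, cartridge_f's own z axis and vertical above 0.96 rad).
It fails at once if the white bottle or the beaker behind the carrier is moved more than 5 cm (distance of any of reagent2, beaker from where it was at the start of the episode above 0.05 m).
Of cartridge_a, cartridge_b, cartridge_c, cartridge_d, cartridge_e, cartridge_f only 4 to 6 are there at a start; the rules pass over those that are not, and their reading is None.
At some moment in a run one of keep_tray, reject_bin may be knocked a few centimetres aside while the robot is not near it.
It also fails if it takes over 210 s, if anything falls off the work surface, if the arm or the gripper's body presses on something with over 40 N, if the wrist force passes 120 N, or if a joint passes its speed limit or range.

## Robot

A 6-joint arm with a two-finger parallel gripper is mounted at the origin on a cart in front of the work surface, level with it; the furniture and walls round the work are solid. World frame = base frame: x ahead of the robot, y to its left, z up, the work surface at z = 0. Lengths are in m, angles in rad, forces in N, time in s.
With the tool pointing down it reaches from about 0.375 to 0.9 m from the base axis. Payload 3.1 kg.
Tool frame: the origin (TCP) lies at the very end of the fingers, on their centre line; the grasp point (between the pads) lies 19 mm behind it; z points along the fingers, y is the line along which they close (so a half turn about z gives the same grasp; the last joint's range is limited). The gripper opens to 87 mm and grips with 3 to 60 N. Pads are 19 mm wide; open, the fingers measure 117 mm over their backs; the gripper's body (75 mm by 190 mm) begins 51 mm behind the grasp point.
Start: joints at [-1.369, 0.527, 1.433, -0, 1.181, -0.178], TCP at [0.232, -0.58, 0.223] pointing down, gripper open.
Joint ranges: [-3.08, 3.08], [-0.75, 2.2], [0.22, 2.44], [-1.43, 4.57], [0, 2.65], [-2.85, 2.85]. Speed limits (rad/s): [2.79, 2.79, 3.14, 3.14, 3.14, 3.14].

## Interface

Orientations are given as a unit quaternion [x, y, z, w].
In Python, from rig import status, viewer, robot gives the robot as it stands.
- The arm moves only by the tool arm_command, never from a script. Its arguments are lists of equal length, an entry for each row: "delta_rot": the turn, a rotation vector about the tool's x, y, z in degrees, a list of three; "delta_pos": the shift along the tool's x, y, z in m, a list of three; "gripper": the closure, from -1 (fully open) to 1 (shut). In form: {"delta_rot": [[rx, ry, rz], ...], "delta_pos": [[dx, dy, dz], ...], "gripper": [gripper, ...]}. A call has 1 to 12 rows; each row is the pose to reach, as a shift and turn from the pose commanded when the call began, along the tool's axes at that moment; what a row does not reach only later rows make up. A row lasts 1/12 s, in which the tool goes at most 41.7 mm and 7.16 degrees, less where a joint would pass 70% of its speed; a pose out of reach is approached as far as the arm can. A call with a gripper value outside its range is refused whole. The fingers move at their own pace and stop on an object; "grip_force" is the grip in N (left out, the last holds). Time passes only in rows, so rows that repeat a pose let the fingers close. It gives the time, the measured TCP pose, the force, the opening and the grip force at its end, in the units of the state.
- status.get_obs(): the state, without advancing time (a new reading comes with each control period).
- viewer.camera(name): name is "scene" or "top" or "wrist"; returns a dict with "pixels" (420x560x3 uint8, blue, green, red), "fx", "fy", "cx", "cy" (pixels), "k1" (the pictures are not rectified: a ray, as slopes to the right and down, at radius r is drawn at 1 + k1 r^2 times it, then the intrinsics apply), "pose" (4x4, takes a point from camera to world coordinates); the wrist camera has in their place "mount" (4x4, takes a point from camera to tool coordinates, whose origin is the TCP and whose axes are the flange's). Camera axes: x right, y down, z forward; pixel columns grow to the right and rows downward; lengths in m; the calibration is good to about 2 mm. A picture is of the moment at which its call begins: read the wrist's pose just before it. There is no depth.
- robot.hand_in(): hands the job in; it is judged then, once.
The state is a dict: "time": time; "q": joint angles; "joint_velocities": joint speeds; "joint_torque": joint torques, N m; "position": TCP position; "tool_rot": TCP orientation; "ft_force": force on the tool from outside, world axes, zero at the start; "moment": the same for the moment, N m; "grip_width": finger opening in m; "grip_force": force on a finger pad.
Only numpy, scipy, OpenCV 4.12 (cv2) and the standard library are available. Lean on these libraries where they do the work, as an engineer would, in place of code of your own. Each camera call takes 0.05 s, during which the arm holds its last target. There are 200 camera calls.

## Working session

There is one attempt and no reset: what is moved stays moved. The work goes in short steps, Python scripts to look and compute and a tool call to move; the robot and the scene stay as the last step left them, time stands still between calls to the robot, and variables do not carry over. Pictures are saved under pics/ and viewed, at most 14 in all, crops included, and the job is handed in when it is done.

Besides the shell and the picture viewer there is one more tool, called after "Emit:" as a command line: name --argument value ..., lists and objects as JSON in quotes. arm_command: Moves the arm, as the interface text tells. Its arguments: {"type":"object","properties":{"delta_rot":{"type":"array","items":{"type":"array","items":{"type":"number"}}},"delta_pos":{"type":"array","items":{"type":"array","items":{"type":"number"}}},"gripper":{"type":"array","items":{"type":"number"}},"grip_force":{"type":"number"}},"required":["delta_rot","delta_pos","gripper"]}

```bash
mkdir -p pics; ls; cat > h.py <<'E'
import numpy as np, cv2, sys
from scipy.spatial.transform import Rotation as R
from rig import status, viewer, robot
def cam(n):
    o=status.get_obs(); c=viewer.camera(n)
    if n=='wrist':
        T=np.eye(4); T[:3,:3]=R.from_quat(o['tool_rot']).as_matrix(); T[:3,3]=o['position']; c['pose']=T@np.array(c['mount'])
    c['pose']=np.array(c['pose']); return c
def ray(c,u,v):
    x,y=(u-c['cx'])/c['fx'],(v-c['cy'])/c['fy']; rd=np.hypot(x,y); r=rd
    for _ in range(30): r=rd/(1+c['k1']*r*r)
    s=r/rd if rd else 1
    d=c['pose'][:3,:3]@np.array([x*s,y*s,1]); return c['pose'][:3,3],d
def onz(c,u,v,z):
    o,d=ray(c,u,v); return o+d*(z-o[2])/d[2]
def proj(c,p):
    q=np.linalg.inv(c['pose'])@np.append(p,1); x,y=q[:2]/q[2]; k=1+c['k1']*(x*x+y*y)
    return np.array([x*k*c['fx']+c['cx'],y*k*c['fy']+c['cy']])
E
python3 - <<'E'
from h import *
for n in ['top','scene']:
    c=cam(n); cv2.imwrite(f'pics/{n}0.png',c['pixels']); print(n,c['fx'],c['k1'],c['pose'].round(3))
o=status.get_obs(); print(o)
E
```

```text
pics
top 474.2400761011645 -0.14214353163637497 [[-0.011 -0.997  0.08   0.533]
 [-1.     0.012  0.007  0.107]
 [-0.007 -0.08  -0.997  1.111]
 [ 0.     0.     0.     1.   ]]
scene 492.74444715192834 -0.10834305791338207 [[-0.567 -0.481  0.668 -0.167]
 [-0.823  0.313 -0.474  0.673]
 [ 0.019 -0.819 -0.574  0.744]
 [ 0.     0.     0.     1.   ]]
{'time': 0.1, 'q': array([-1.36949862e+00,  5.28404257e-01,  1.43377844e+00, -3.32309056e-06,
        1.18140626e+00, -1.78502928e-01]), 'joint_velocities': array([ 7.02406053e-04, -1.82401876e-03, -1.54297631e-03, -1.19204202e-04,
        8.46816295e-04,  1.30372284e-05]), 'joint_torque': array([-6.45746131e-04, -4.40985131e+01, -1.77150607e+01,  6.35900558e-02,
        5.33842749e-02, -3.81420045e-05]), 'position': array([ 0.23159915, -0.57978915,  0.22164906]), 'tool_rot': array([ 9.82022448e-01,  1.88761531e-01, -1.29124919e-05, -9.98067803e-04]), 'ft_force': array([ 0.29929255, -0.35339258, -0.37760651]), 'moment': array([-0.01011346, -0.00828446,  0.02675429]), 'grip_force': 0.0, 'grip_width': 0.08708243192920374}
```

View pics/top0.png

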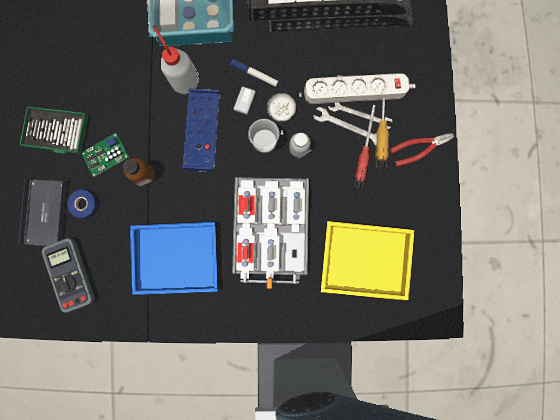

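View pics/scene0.png

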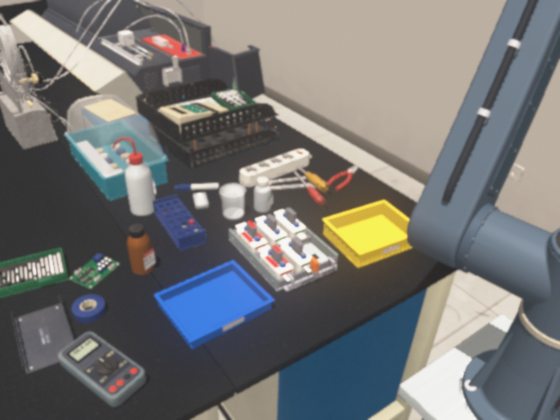

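```bash
python3 - <<'E'
from h import *
im=cv2.imread('pics/top0.png'); cv2.imwrite('pics/topc.png',cv2.resize(im[165:305,215:430],None,fx=3.7,fy=3.7,interpolation=cv2.INTER_CUBIC))
c=cam('top'); im=c['pixels']; hsv=cv2.cvtColor(im,cv2.COLOR_BGR2HSV)
def blob(lo,hi,k=1,roi=None):
    m=cv2.inRange(hsv,lo,hi)
    if roi: z=np.zeros_like(m); z[roi[1]:roi[3],roi[0]:roi[2]]=m[roi[1]:roi[3],roi[0]:roi[2]]; m=z
    cs=sorted(cv2.findContours(m,cv2.RETR_EXTERNAL,cv2.CHAIN_APPROX_NONE)[0],key=cv2.contourArea)[::-1][:k]
    return cs
for nm,lo,hi,zt in [('blue',(100,120,80),(125,255,255),.028),('yellow',(22,120,100),(35,255,255),.046)]:
    roi=(120,210,230,310) if nm=='blue' else (315,210,430,310)
    cs=blob(lo,hi,1,roi)[0]; h=cv2.convexHull(cs)
    # outer silhouette -> mixture of rim; cast at rim height
    pts=np.array([onz(c,*p[0],zt)[:2] for p in h],np.float32); r=cv2.minAreaRect(pts); print(nm,r,cv2.minAreaRect(h))
for nm,lo,hi,roi in [('orange',(6,150,120),(18,255,255),(255,265,290,300))]:
    for cs in blob(lo,hi,1,roi):
        M=cv2.moments(cs);u=M['m10']/M['m00'];v=M['m01']/M['m00'];print(nm,u,v,cv2.boundingRect(cs),onz(c,u,v,.067))
# blue caps z=.056 
for cs in blob((105,60,60),(130,255,255),14,(230,170,310,290)):
    if cv2.contourArea(cs)<3: continue
    (u,v),r=cv2.minEnclosingCircle(cs); print('cap',round(u,1),round(v,1),round(r,1),onz(c,u,v,.056).round(4))
E
```

```text
blue ((0.5104171633720398, 0.34105485677719116), (0.16056522727012634, 0.200303316116333), 1.9650646448135376) ((173.21047973632812, 257.9726867675781), (70.06358337402344, 85.97490692138672), 87.79740142822266)
yellow ((0.5005954504013062, -0.1016014888882637), (0.20125339925289154, 0.1608271598815918), 83.46492004394531) ((367.4114990234375, 260.42303466796875), (88.63452911376953, 71.72578430175781), 5.47736930847168)
orange 269.07207207207205 283.3018018018018 (267, 278, 5, 11) [0.45437089 0.12027856 0.067     ]
cap 246.5 193.5 2.9 [0.6539 0.1689 0.056 ]
cap 296.0 194.5 2.7 [0.6503 0.058  0.056 ]
```

View pics/topc.png

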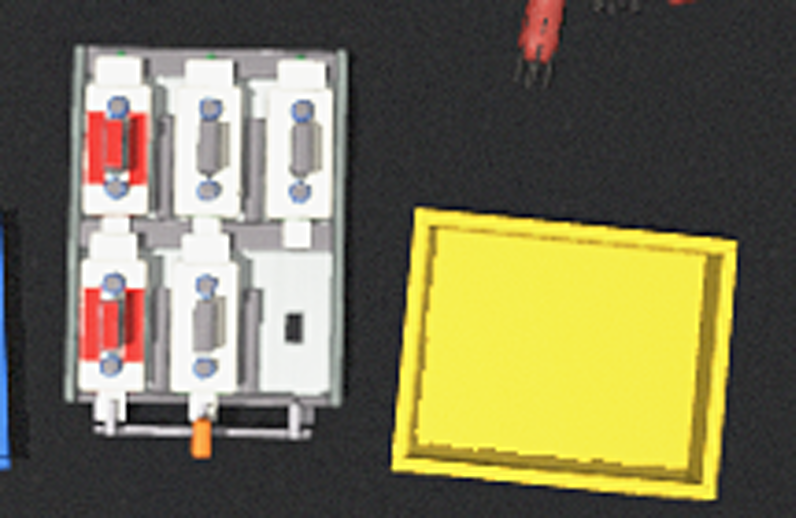

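```bash
python3 - <<'E'
from h import *
c=cam('top'); im=c['pixels']
P={}
caps=dict(La=(118,107),Lb=(116,189),Lc=(113,283),Ld=(111,366),Ma=(210,110),Mb=(208,189),Mc=(206,286),Md=(204,367),Ra=(303,110),Rb=(300,190))
W={k:onz(c,u/3.7+215-.4,v/3.7+165-.4,.056)[:2] for k,(u,v) in caps.items()}
# carrier-frame coords rel. front_row middle seat: x rear, y left
loc={'a':132.5,'b':82.5,'c':25,'d':-25}
A=np.array([[loc[k[1]],{'L':56,'M':0,'R':-56}[k[0]]] for k in W])/1000; B=np.array(list(W.values()))
ma,mb=A.mean(0),B.mean(0); H=(A-ma).T@(B-mb); th=np.arctan2(H[0,1]-H[1,0],H[0,0]+H[1,1])
Rm=np.array([[np.cos(th),-np.sin(th)],[np.sin(th),np.cos(th)]]); t=mb-Rm@ma
print('yaw',np.degrees(th),'front',t,'rear',t+Rm@[.1075,0]); print(((B-(A@Rm.T+t))*1000).round(1))
# bystanders
for n,(u,v),z in [('bottle',(300,140),.09),('beaker',(262,130),.076)]: print(n,onz(c,u,v,z))
print('tab',onz(c,202/3.7+214.6,438/3.7+164.6,.067))
# scene check of tab
s=cam('scene'); hsv=cv2.cvtColor(s['pixels'],cv2.COLOR_BGR2HSV); m=cv2.inRange(hsv,(5,150,120),(16,255,255)); 
m[:,:290]=0; m[:250]=0;m[:,340:]=0;ys,xs=np.nonzero(m); print('scene tab',xs.mean(),ys.mean(),len(xs),'pred',proj(s,[.454,.120,.055]))
print('scene caps', {k:proj(s,[*w,.056]).round(0) for k,w in W.items()})
E
```

```text
yaw -1.8324170741869836 front [0.52044929 0.11746191] rear [0.62789432 0.11402446]
[[-0.8 -0.3]
 [-0.6 -0.4]
 [ 0.3  0. ]
 [ 0.5  0. ]
 [-1.5 -0. ]
 [ 0.6  0.1]
 [-0.3  0.1]
 [ 1.2  0.2]
 [-0.4 -0.3]
 [ 1.1  0.6]]
bottle [0.76675984 0.04885837 0.09      ]
beaker [0.79373403 0.13234886 0.076     ]
tab [0.45507471 0.12000265 0.067     ]
scene tab 314.1506849315069 264.2191780821918 73 pred [314.81823345 262.30808166]
scene caps {'La': array([247., 224.]), 'Lb': array([258., 235.]), 'Lc': array([271., 248.]), 'Ld': array([283., 260.]), 'Ma': array([267., 218.]), 'Mb': array([277., 227.]), 'Mc': array([291., 240.]), 'Md': array([304., 251.]), 'Ra': array([286., 211.]), 'Rb': array([296., 220.])}
```

```bash
cat >> h.py <<'E'
import json,os
YAW=-1.8; FR=np.array([.5204,.1175])
def rot(yaw,pitch): return R.from_euler('z',yaw,degrees=True)*R.from_euler('y',pitch,degrees=True)*R.from_euler('x',180,degrees=True)
def plan(rows):
    """rows: (x,y,z,yaw,pitch,n,grip) world TCP; prints the rows relative to the commanded pose"""
    if os.path.exists('cmd.json'): d=json.load(open('cmd.json')); p0=np.array(d['p']); R0=R.from_quat(d['q'])
    else: p0=np.array([.232,-.58,.223]); R0=R.from_quat(status.get_obs()['tool_rot'])
    for x,y,z,yaw,pitch,n,g in rows:
        dp=R0.inv().apply(np.array([x,y,z])-p0).round(4); dr=(R0.inv()*rot(yaw,pitch)).as_rotvec(degrees=True).round(1)
        dp=dp+0.; dr=dr+0.; print(n,'x  rot',dr.tolist(),' pos',dp.tolist(),' g',g)
    p=p0+R0.apply(dp); q=(R0*R.from_rotvec(dr,degrees=True)).as_quat()
    json.dump(dict(p=p.tolist(),q=q.tolist()),open('cmd.json','w')); 
    print('rows',sum(r[5] for r in rows),'end cmd',p.round(4))
def st():
    o=status.get_obs(); e=(R.from_quat(o['tool_rot'])*R.from_euler('x',-180,degrees=True)).as_euler('ZYX',degrees=True)
    print('t',round(o['time'],2),'p',o['position'].round(4),'yaw,pitch',e.round(2)[:2],'F',o['ft_force'].round(1),'w',round(o['grip_width'],4),'gf',round(o['grip_force'],1),'q6',o['q'][5].round(2))
E
python3 - <<'E'
from h import *
plan([(.45,-.20,.223,-1.8,0,12,.1)])
plan([(.4545,.12,.20,-1.8,0,11,.1)])
E
```

```text
12 x  rot [-0.1, 0.0, 23.6]  pos [0.3433, -0.2721, 0.0003]  g 0.1
rows 12 end cmd [ 0.45  -0.2    0.223]
11 x  rot [0.0, 0.0, 0.0]  pos [-0.0057, -0.32, 0.0228]  g 0.1
rows 11 end cmd [0.4545 0.12   0.2   ]
```

Emit:
arm_command --delta_rot '[[-0.1,0,23.6],[-0.1,0,23.6],[-0.1,0,23.6],[-0.1,0,23.6],[-0.1,0,23.6],[-0.1,0,23.6],[-0.1,0,23.6],[-0.1,0,23.6],[-0.1,0,23.6],[-0.1,0,23.6],[-0.1,0,23.6],[-0.1,0,23.6]]' --delta_pos '[[0.3433,-0.2721,0.0003],[0.3433,-0.2721,0.0003],[0.3433,-0.2721,0.0003],[0.3433,-0.2721,0.0003],[0.3433,-0.2721,0.0003],[0.3433,-0.2721,0.0003],[0.3433,-0.2721,0.0003],[0.3433,-0.2721,0.0003],[0.3433,-0.2721,0.0003],[0.3433,-0.2721,0.0003],[0.3433,-0.2721,0.0003],[0.3433,-0.2721,0.0003]]' --gripper '[0.1,0.1,0.1,0.1,0.1,0.1,0.1,0.1,0.1,0.1,0.1,0.1]' --grip_force 20

```text
time: 1.25
position: [0.4509, -0.1963, 0.2223]
tool_rot: [1.0, -0.013, 0.0, 0.0]
ft_force: [0.3, -0.3, -0.5]
grip_width: 0.0392
grip_force: 0.0
```

Emit:
arm_command --delta_rot '[[0,0,0],[0,0,0],[0,0,0],[0,0,0],[0,0,0],[0,0,0],[0,0,0],[0,0,0],[0,0,0],[0,0,0],[0,0,0]]' --delta_pos '[[-0.0057,-0.32,0.0228],[-0.0057,-0.32,0.0228],[-0.0057,-0.32,0.0228],[-0.0057,-0.32,0.0228],[-0.0057,-0.32,0.0228],[-0.0057,-0.32,0.0228],[-0.0057,-0.32,0.0228],[-0.0057,-0.32,0.0228],[-0.0057,-0.32,0.0228],[-0.0057,-0.32,0.0228],[-0.0057,-0.32,0.0228]]' --gripper '[0.1,0.1,0.1,0.1,0.1,0.1,0.1,0.1,0.1,0.1,0.1]'

```text
time: 2.17
position: [0.4545, 0.1186, 0.1989]
tool_rot: [1.0, -0.016, 0.0, 0.001]
ft_force: [0.3, -0.9, 0.1]
grip_width: 0.0394
grip_force: 0.0
```

```bash
python3 - <<'E'
from h import *
st(); c=cam('wrist'); cv2.imwrite('pics/w1.png',c['pixels'])
for n,p in [('tab',[.4545,.12,.067]),('seatM grip',[.5204,.1175,.076])]: print(n,proj(c,p).round(1))
hsv=cv2.cvtColor(c['pixels'],cv2.COLOR_BGR2HSV); m=cv2.inRange(hsv,(5,150,120),(16,255,255)); ys,xs=np.nonzero(m); print(xs.mean(),ys.mean(),len(xs),xs.min(),xs.max(),ys.min(),ys.max())
E
```

```text
t 2.17 p [0.4545 0.1186 0.1989] yaw,pitch [-1.84 -0.03] F [ 0.3 -0.9  0.1] w 0.0394 gf 0.0 q6 1.62
tab [271.1 198. ]
seatM grip [271.2 131.7]
270.1674208144796 197.32579185520362 221 265 275 185 208
```

View pics/w1.png

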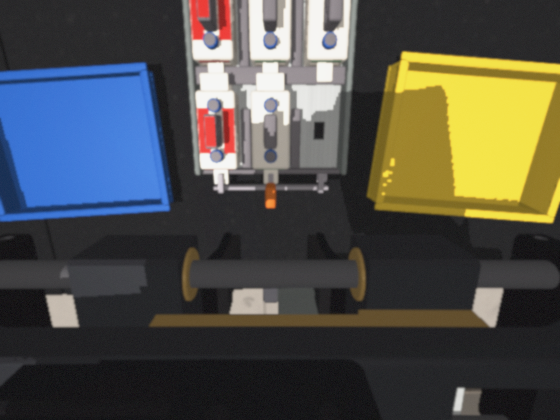

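```bash
python3 - <<'E'
from h import *
plan([(.4545,.12,.047,-1.8,0,6,.1),(.4545,.12,.047,-1.8,0,6,.9)])
plan([(.4548,.130,.047,-1.8,0,1,.9),(.4551,.140,.047,-1.8,0,1,.9),(.4554,.149,.047,-1.8,0,4,.9),(.4554,.149,.047,-1.8,0,2,.1)])
plan([(.4554,.149,.2,-1.8,0,5,.1)])
E
```

```text
6 x  rot [0.0, 0.0, 0.0]  pos [0.0, -0.0001, 0.153]  g 0.1
6 x  rot [0.0, 0.0, 0.0]  pos [0.0, -0.0001, 0.153]  g 0.9
rows 12 end cmd [0.4545 0.12   0.047 ]
1 x  rot [0.0, 0.0, 0.0]  pos [-0.0001, -0.01, 0.0]  g 0.9
1 x  rot [0.0, 0.0, 0.0]  pos [-0.0001, -0.02, 0.0]  g 0.9
4 x  rot [0.0, 0.0, 0.0]  pos [-0.0001, -0.029, 0.0]  g 0.9
2 x  rot [0.0, 0.0, 0.0]  pos [-0.0001, -0.029, 0.0]  g 0.1
rows 8 end cmd [0.4554 0.149  0.047 ]
5 x  rot [0.0, 0.0, 0.0]  pos [0.0, 0.0001, -0.153]  g 0.1
rows 5 end cmd [0.4554 0.149  0.2   ]
```

Emit:
arm_command --delta_rot '[[0,0,0],[0,0,0],[0,0,0],[0,0,0],[0,0,0],[0,0,0],[0,0,0],[0,0,0],[0,0,0],[0,0,0],[0,0,0],[0,0,0]]' --delta_pos '[[0,0,0.04],[0,0,0.08],[0,0,0.115],[0,0,0.14],[0,0,0.153],[0,0,0.153],[0,0,0.153],[0,0,0.153],[0,0,0.153],[0,0,0.153],[0,0,0.153],[0,0,0.153]]' --gripper '[0.1,0.1,0.1,0.1,0.1,0.1,0.9,0.9,0.9,0.9,0.9,0.9]'

```text
time: 3.22
position: [0.4552, 0.1215, 0.047]
tool_rot: [1.0, -0.018, 0.002, -0.001]
ft_force: [0.2, 11.2, 2.2]
grip_width: 0.0097
grip_force: 20.0
```

Emit:
arm_command --delta_rot '[[0,0,0],[0,0,0],[0,0,0],[0,0,0],[0,0,0],[0,0,0]]' --delta_pos '[[0,-0.01,0],[0,-0.02,0],[0,-0.029,0],[0,-0.029,0],[0,-0.029,0],[0,-0.029,0]]' --gripper '[0.9,0.9,0.9,0.9,0.9,0.9]'

```text
time: 3.72
position: [0.456, 0.1493, 0.0469]
tool_rot: [1.0, -0.016, 0.001, 0.001]
ft_force: [-0.6, 1.8, 5.9]
grip_width: 0.0099
grip_force: 20.0
```

```bash
python3 - <<'E'
from h import *
st()
E
```

```text
t 3.72 p [0.456  0.1493 0.0469] yaw,pitch [-1.8  -0.17] F [-0.6  1.8  5.9] w 0.0099 gf 20.0 q6 1.69
```

Emit:
arm_command --delta_rot '[[0,0,0],[0,0,0],[0,0,0],[0,0,0]]' --delta_pos '[[0,-0.002,0],[0,-0.002,0],[0,-0.002,0],[0,-0.002,0]]' --gripper '[0.9,0.9,0.9,0.9]'

```text
time: 4.05
position: [0.456, 0.1497, 0.0469]
tool_rot: [1.0, -0.015, 0.001, 0.002]
ft_force: [0.0, -6.0, 6.5]
grip_width: 0.0099
grip_force: 20.0
```

```bash
python3 - <<'E'
from h import *
st()
d=json.load(open('cmd.json')); d['p']=[.4554,.151,.047]; json.dump(d,open('cmd.json','w'))
E
```

```text
t 4.05 p [0.456  0.1497 0.0469] yaw,pitch [-1.75 -0.13] F [ 0.  -6.   6.5] w 0.0099 gf 20.0 q6 1.69
```

```bash
cat >> h.py <<'E'
FR=np.array([.5204,.1190]); H=.042
def cw(cx,cy):  # carrier xy (rel. front seat) -> world
    a=np.radians(YAW); return FR+np.array([cx*np.cos(a)-cy*np.sin(a),cx*np.sin(a)+cy*np.cos(a)])
def cart(sx,sy,th,ex,ez):
    """TCP row for a cartridge of seat (sx,sy) tilted th deg, rear edge moved ex (fwd -), ez"""
    t=np.radians(th); x=-.04*np.cos(t)+H*np.sin(t); z=.04*np.sin(t)+H*np.cos(t)
    w=cw(sx+.04+ex+x,sy); return (w[0],w[1],.006+ez+z,YAW,th)
def approach(sx,sy,zt=.17):
    w=cw(sx,sy); plan([(*w,zt,YAW,0,0,.31)]); plan([(*w,.006+H,YAW,0,0,.31)])
def extract(sx,sy):
    S=[(4,-.0005,.001),(9,-.001,.002),(14,-.0015,.003),(17,-.002,.003),(17,-.002,.003),(17,-.009,.0035),(17,-.016,.0045),(17,-.023,.012),(17,-.027,.022),(12,-.027,.055),(5,-.027,.09),(0,-.027,.12)]
    plan([(*cart(sx,sy,*s),1,.9) for s in S])
E
python3 - <<'E'
from h import *
plan([(.4554,.151,.2,-1.8,0,6,.1)])
approach(0,.056)
extract(0,.056)
E
```

```text
6 x  rot [0.0, 0.0, 0.0]  pos [0.0, 0.0001, -0.153]  g 0.1
rows 6 end cmd [0.4554 0.151  0.2   ]
0 x  rot [0.0, 0.0, 0.0]  pos [0.066, -0.0261, 0.03]  g 0.31
rows 0 end cmd [0.5222 0.1749 0.17  ]
0 x  rot [0.0, 0.0, 0.0]  pos [0.0, -0.0001, 0.122]  g 0.31
rows 0 end cmd [0.5222 0.175  0.048 ]
1 x  rot [0.0, -4.0, 0.0]  pos [0.0025, 0.0, -0.0037]  g 0.9
1 x  rot [0.0, -9.0, 0.0]  pos [0.006, 0.0, -0.0078]  g 0.9
1 x  rot [0.0, -14.0, 0.0]  pos [0.0098, 0.0, -0.0114]  g 0.9
1 x  rot [0.0, -17.0, 0.0]  pos [0.012, 0.0, -0.0129]  g 0.9
1 x  rot [0.0, -17.0, 0.0]  pos [0.012, 0.0, -0.0129]  g 0.9
1 x  rot [0.0, -17.0, 0.0]  pos [0.005, 0.0, -0.0134]  g 0.9
1 x  rot [0.0, -17.0, 0.0]  pos [-0.002, 0.0, -0.0144]  g 0.9
1 x  rot [0.0, -17.0, 0.0]  pos [-0.009, 0.0, -0.0219]  g 0.9
1 x  rot [0.0, -17.0, 0.0]  pos [-0.013, 0.0, -0.0319]  g 0.9
1 x  rot [0.0, -12.0, 0.0]  pos [-0.0174, 0.0001, -0.0624]  g 0.9
1 x  rot [0.0, -5.0, 0.0]  pos [-0.0232, 0.0001, -0.0933]  g 0.9
1 x  rot [0.0, 0.0, 0.0]  pos [-0.027, 0.0001, -0.12]  g 0.9
rows 12 end cmd [0.4952 0.1758 0.168 ]
```

Emit:
arm_command --delta_rot '[[0,0,0],[0,0,0],[0,0,0],[0,0,0],[0,0,0],[0,0,0],[0,0,0],[0,0,0],[0,0,0],[0,0,0],[0,0,0]]' --delta_pos '[[0,0,0],[0,0,0],[0,0,0],[0,0,-0.04],[0,0,-0.08],[0,0,-0.12],[0.02,-0.01,-0.14],[0.05,-0.0215,-0.13],[0.066,-0.026,-0.123],[0.066,-0.026,-0.123],[0.066,-0.026,-0.123]]' --gripper '[0.1,0.1,0.1,0.1,0.1,0.1,0.31,0.31,0.31,0.31,0.31]' --grip_force 35

```text
time: 4.97
position: [0.5213, 0.1746, 0.1681]
tool_rot: [1.0, -0.016, -0.001, 0.001]
ft_force: [-0.6, -0.3, 0.2]
grip_width: 0.0298
grip_force: 0.0
```

```bash
python3 - <<'E'
from h import *
st(); c=cam('wrist'); cv2.imwrite('pics/w2.png',c['pixels'])
hsv=cv2.cvtColor(c['pixels'],cv2.COLOR_BGR2HSV); m=cv2.inRange(hsv,(5,150,120),(16,255,255)); ys,xs=np.nonzero(m); print('tab',np.median(xs),np.median(ys),onz(c,np.median(xs),np.median(ys),.06))
for n,x,y,z in [('gripL',0,.056,.076),('capLf',-.025,.056,.056),('capLr',.025,.056,.056),('capRL',.0825,.056,.056),('capMf',-.025,0,.056),('capMr',.025,0,.056),('capRM',.0825,0,.056)]: print(n,proj(c,[*cw(x,y),z]).round(1))
E
```

```text
t 4.97 p [0.5213 0.1746 0.1681] yaw,pitch [-1.81  0.12] F [-0.6 -0.3  0.2] w 0.0298 gf 0.0 q6 1.72
tab 296.0 256.0 [0.46680192 0.15301554 0.06      ]
gripL [272.  207.3]
capLf [272.1 226.4]
capLr [272.  175.8]
capRL [271.8 111.2]
capMf [329.3 226.3]
capMr [331.8 175.7]
capRM [335.2 111.1]
```

View pics/w2.png

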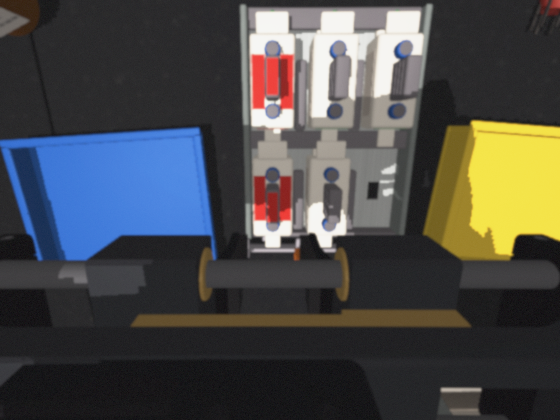

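Emit:
arm_command --delta_rot '[[0,0,0],[0,0,0],[0,0,0],[0,0,0],[0,0,0],[0,0,0],[0,0,0],[0,0,0],[0,0,0],[0,0,0]]' --delta_pos '[[0.001,0,0.04],[0.001,0,0.08],[0.001,0,0.11],[0.001,0,0.122],[0.001,0,0.122],[0.001,0,0.122],[0.001,0,0.122],[0.001,0,0.122],[0.001,0,0.122],[0.001,0,0.122]]' --gripper '[0.31,0.31,0.31,0.31,0.31,0.9,0.9,0.9,0.9,0.9]' --grip_force 35

```text
time: 5.85
position: [0.5228, 0.1741, 0.0469]
tool_rot: [1.0, -0.016, 0.0, 0.001]
ft_force: [0.8, -0.3, -1.9]
grip_width: 0.0119
grip_force: 35.0
```

```bash
python3 - <<'E'
from h import *
st()
E
```

```text
t 5.85 p [0.5228 0.1741 0.0469] yaw,pitch [-1.83 -0.  ] F [ 0.8 -0.3 -1.9] w 0.0119 gf 35.0 q6 1.72
```

Emit:
arm_command --delta_rot '[[0,-4,0],[0,-9,0],[0,-14,0],[0,-17,0],[0,-17,0],[0,-17,0]]' --delta_pos '[[0.0025,0,-0.0037],[0.006,0,-0.0078],[0.0098,0,-0.0114],[0.012,0,-0.0129],[0.012,0,-0.0129],[0.012,0,-0.0129]]' --gripper '[0.9,0.9,0.9,0.9,0.9,0.9]'

```text
time: 6.35
position: [0.5351, 0.1735, 0.0589]
tool_rot: [0.989, -0.016, -0.147, -0.001]
ft_force: [-0.3, -0.5, -1.4]
grip_width: 0.012
grip_force: 35.0
```

```bash
python3 - <<'E'
from h import *
st(); print(cart(0,.056,17,-.002,.003))
json.dump(dict(p=list(np.array(cart(0,.056,17,-.002,.003)[:3])+[.001,0,0]),q=rot(YAW,17).as_quat().tolist()),open('cmd.json','w'))
FR+=np.array([.001,0])
S=[(17,-.009,.0035),(17,-.016,.0045),(17,-.023,.012),(17,-.027,.022),(12,-.027,.055),(5,-.027,.09),(0,-.027,.12),(0,-.027,.12)]
plan([(*cart(0,.056,*s),1,.9) for s in S])
c=cam('scene'); cv2.imwrite('pics/s2.png',cv2.resize(c['pixels'][180:300,200:360],None,fx=4,fy=4,interpolation=cv2.INTER_CUBIC))
E
```

```text
t 6.35 p [0.5351 0.1735 0.0589] yaw,pitch [-1.88 16.93] F [-0.3 -0.5 -1.4] w 0.012 gf 35.0 q6 1.68
(np.float64(0.5341804890618117), np.float64(0.1745945769458161), np.float64(0.06085966793935696), -1.8, 17)
1 x  rot [0.0, 0.0, 0.0]  pos [-0.0068, 0.0, 0.0016]  g 0.9
1 x  rot [0.0, 0.0, 0.0]  pos [-0.0138, 0.0, 0.0027]  g 0.9
1 x  rot [0.0, 0.0, 0.0]  pos [-0.0227, 0.0, -0.0025]  g 0.9
1 x  rot [0.0, 0.0, 0.0]  pos [-0.0295, 0.0, -0.0109]  g 0.9
1 x  rot [0.0, 5.0, 0.0]  pos [-0.0426, 0.0, -0.0388]  g 0.9
1 x  rot [0.0, 12.0, 0.0]  pos [-0.0572, 0.0, -0.0667]  g 0.9
1 x  rot [0.0, 17.0, 0.0]  pos [-0.0686, 0.0, -0.091]  g 0.9
1 x  rot [0.0, 17.0, 0.0]  pos [-0.0686, 0.0, -0.091]  g 0.9
rows 8 end cmd [0.4962 0.1758 0.1679]
```

View pics/s2.png

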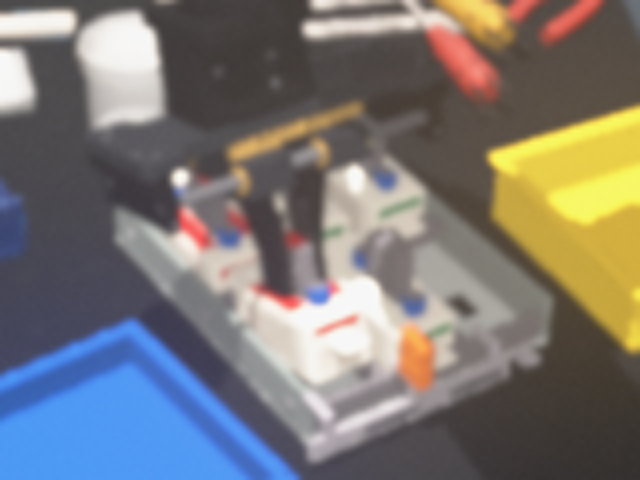

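Emit:
arm_command --delta_rot '[[0,0,0],[0,0,0],[0,0,0],[0,0,0],[0,5,0],[0,12,0],[0,17,0],[0,17,0],[0,17,0]]' --delta_pos '[[-0.0065,0,0.0005],[-0.0135,0,0.001],[-0.0225,0,-0.004],[-0.0295,0,-0.0125],[-0.0425,0,-0.039],[-0.057,0,-0.067],[-0.0685,0,-0.091],[-0.0685,0,-0.091],[-0.0685,0,-0.091]]' --gripper '[0.9,0.9,0.9,0.9,0.9,0.9,0.9,0.9,0.9]'

```text
time: 7.15
position: [0.4953, 0.1756, 0.1696]
tool_rot: [1.0, -0.015, 0.002, 0.001]
ft_force: [-0.4, 0.9, -2.2]
grip_width: 0.0118
grip_force: 35.0
```

```bash
cat >> h.py <<'E'
FR=np.array([.5212,.1185])
def trayp(c,yaw,ty,tx=0):
    a=np.radians(yaw); return c[0]+tx*np.cos(a)-ty*np.sin(a),c[1]+tx*np.sin(a)+ty*np.cos(a)
def tray(n):
    """fresh top view of a container: centre, yaw of own x (deg, nearest 0)"""
    c=cam('top'); hsv=cv2.cvtColor(c['pixels'],cv2.COLOR_BGR2HSV)
    lo,hi,z,roi=dict(blue=((100,120,80),(125,255,255),.028,(100,200,232,330)),yellow=((22,120,100),(35,255,255),.046,(310,190,450,330)))[n]
    m=cv2.inRange(hsv,lo,hi); k=np.zeros_like(m); k[roi[1]:roi[3],roi[0]:roi[2]]=1; m=m*k
    cs=max(cv2.findContours(m,cv2.RETR_EXTERNAL,cv2.CHAIN_APPROX_NONE)[0],key=cv2.contourArea)
    r=cv2.minAreaRect(np.array([onz(c,*p[0],z)[:2] for p in cv2.convexHull(cs)],np.float32))
    a=(r[2]+45)%90-45; print(n,np.round(r[0],4),np.round(r[1],4),'yaw',round(a,1)); return r[0],a
E
python3 - <<'E'
from h import *
st(); print(json.load(open('cmd.json'))['p'])
tray('yellow'); tray('blue'); c=cam('scene'); cv2.imwrite('pics/s3.png',c['pixels'])
E
```

```text
t 7.15 p [0.4953 0.1756 0.1696] yaw,pitch [-1.77 -0.23] F [-0.4  0.9 -2.2] w 0.0118 gf 35.0 q6 1.73
[0.49620305044059065, 0.17581949230161498, 0.16794009967597295]
yellow [ 0.5005 -0.1016] [0.2013 0.161 ] yaw -6.6
blue [0.5104 0.3411] [0.1606 0.2006] yaw 2.0
```

```bash
python3 - <<'E'
from h import *
p=trayp((.5005,-.1016),-6.6,-.045); print(p)
plan([(*p,.16,-6.6,0,9,.9)]); plan([(*p,.047,-6.6,0,9,.9)])
E
```

```text
(np.float64(0.49532782822782095), np.float64(-0.14630177445201784))
9 x  rot [0.0, 0.0, 4.8]  pos [0.0092, 0.322, 0.0079]  g 0.9
rows 9 end cmd [ 0.4953 -0.1463  0.16  ]
9 x  rot [0.0, 0.0, 0.0]  pos [0.0, 0.0, 0.113]  g 0.9
rows 9 end cmd [ 0.4953 -0.1463  0.047 ]
```

Emit:
arm_command --delta_rot '[[0,0,0.5],[0,0,1],[0,0,2],[0,0,3],[0,0,4],[0,0,4.8],[0,0,4.8],[0,0,4.8],[0,0,4.8],[0,0,4.8],[0,0,4.8]]' --delta_pos '[[0.001,0.025,0],[0.002,0.065,0],[0.003,0.105,0],[0.0045,0.145,0],[0.006,0.185,0.002],[0.007,0.225,0.004],[0.008,0.265,0.006],[0.009,0.3,0.008],[0.0092,0.322,0.008],[0.0092,0.322,0.008],[0.0092,0.322,0.008]]' --gripper '[0.9,0.9,0.9,0.9,0.9,0.9,0.9,0.9,0.9,0.9,0.9]'

```text
time: 8.22
position: [0.495, -0.1487, 0.1576]
tool_rot: [0.998, -0.06, -0.001, 0.0]
ft_force: [-0.4, 0.9, -2.0]
grip_width: 0.0115
grip_force: 35.0
```

Emit:
arm_command --delta_rot '[[0,0,0],[0,0,0],[0,0,0],[0,0,0],[0,0,0],[0,0,0]]' --delta_pos '[[0,0,0.035],[0,0,0.07],[0,0,0.095],[0,0,0.107],[0,0,0.112],[0,0,0.113]]' --gripper '[0.9,0.9,0.9,0.9,0.9,0.9]'

```text
time: 8.72
position: [0.4943, -0.1454, 0.0451]
tool_rot: [0.998, -0.057, -0.002, -0.0]
ft_force: [-0.9, -0.1, -0.7]
grip_width: 0.0118
grip_force: 35.0
```

```bash
python3 - <<'E'
from h import *
st(); c=cam('scene'); cv2.imwrite('pics/s4.png',cv2.resize(c['pixels'][140:340,140:440],None,fx=2.6,fy=2.6,interpolation=cv2.INTER_CUBIC))
E
```

```text
t 8.72 p [ 0.4943 -0.1454  0.0451] yaw,pitch [-6.57  0.19] F [-0.9 -0.1 -0.7] w 0.0118 gf 35.0 q6 1.18
```

View pics/s4.png

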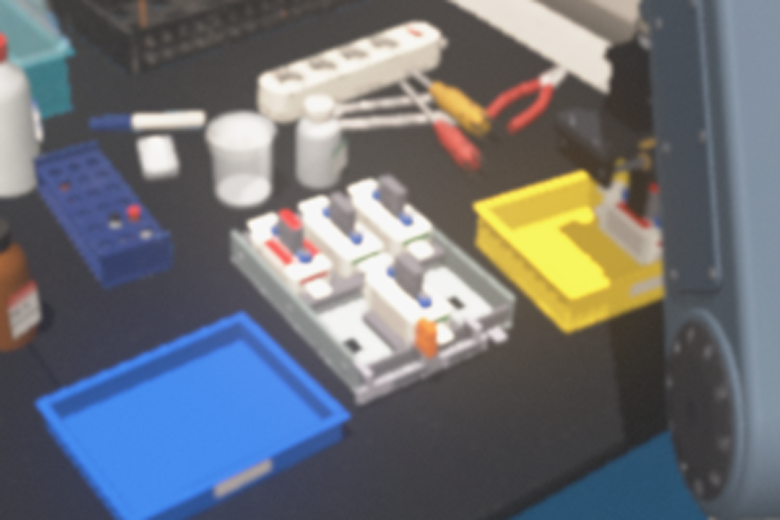

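```bash
python3 - <<'E'
from h import *
plan([(.4953,-.1463,.167,-6.6,0,4,.31)]); approach(0,0)
E
```

```text
4 x  rot [0.0, 0.0, 0.0]  pos [0.0, 0.0, -0.12]  g 0.31
rows 4 end cmd [ 0.4953 -0.1463  0.167 ]
0 x  rot [0.0, 0.0, -4.8]  pos [-0.0047, -0.266, -0.003]  g 0.31
rows 0 end cmd [0.5212 0.1185 0.17  ]
0 x  rot [0.0, 0.0, 0.0]  pos [0.0, 0.0, 0.122]  g 0.31
rows 0 end cmd [0.5212 0.1185 0.048 ]
```

Emit:
arm_command --delta_rot '[[0,0,0],[0,0,0],[0,0,0],[0,0,0],[0,0,0],[0,0,0],[0,0,0]]' --delta_pos '[[0,0,0],[0,0,0],[0,0,0],[0,0,-0.03],[0,0,-0.07],[0,0,-0.11],[0,0,-0.12]]' --gripper '[0.31,0.31,0.31,0.31,0.31,0.31,0.31]'

```text
time: 9.35
position: [0.4984, -0.1486, 0.1724]
tool_rot: [0.998, -0.058, 0.006, 0.003]
ft_force: [0.1, -0.6, -0.7]
grip_width: 0.0297
grip_force: 0.0
```

Emit:
arm_command --delta_rot '[[0,0,-1],[0,0,-2],[0,0,-3],[0,0,-4],[0,0,-4.8],[0,0,-4.8],[0,0,-4.8],[0,0,-4.8],[0,0,-4.8],[0,0,-4.8]]' --delta_pos '[[-0.001,-0.04,0],[-0.001,-0.08,-0.001],[-0.002,-0.12,-0.002],[-0.003,-0.16,-0.003],[-0.004,-0.2,-0.003],[-0.0047,-0.24,-0.003],[-0.0047,-0.258,-0.003],[-0.0047,-0.266,-0.003],[-0.0047,-0.266,-0.003],[-0.0047,-0.266,-0.003]]' --gripper '[0.31,0.31,0.31,0.31,0.31,0.31,0.31,0.31,0.31,0.31]'

```text
time: 10.18
position: [0.521, 0.1173, 0.1689]
tool_rot: [1.0, -0.016, 0.0, 0.001]
ft_force: [-0.3, 0.3, 0.2]
grip_width: 0.0298
grip_force: 0.0
```

Emit:
arm_command --delta_rot '[[0,0,0],[0,0,0],[0,0,0],[0,0,0],[0,0,0],[0,0,0],[0,0,0],[0,0,0],[0,0,0],[0,0,0]]' --delta_pos '[[0,0,0.04],[0,0,0.08],[0,0,0.11],[0,0,0.122],[0,0,0.122],[0,0,0.122],[0,0,0.122],[0,0,0.122],[0,0,0.122],[0,0,0.122]]' --gripper '[0.31,0.31,0.31,0.31,0.31,0.9,0.9,0.9,0.9,0.9]'

```text
time: 11.02
position: [0.5213, 0.1172, 0.0471]
tool_rot: [1.0, -0.016, 0.0, 0.001]
ft_force: [-0.5, 0.9, -1.0]
grip_width: 0.0121
grip_force: 35.0
```

```bash
python3 - <<'E'
from h import *
st()
E
```

```text
t 11.02 p [0.5213 0.1172 0.0471] yaw,pitch [-1.87 -0.04] F [-0.5  0.9 -1. ] w 0.0121 gf 35.0 q6 1.62
```

Emit:
arm_command --delta_rot '[[0,-4,0],[0,-9,0],[0,-14,0],[0,-17,0],[0,-17,0],[0,-17,0],[0,-17,0],[0,-17,0],[0,-17,0],[0,-12,0],[0,-5,0],[0,0,0]]' --delta_pos '[[0.0025,0,-0.004],[0.006,0,-0.0085],[0.0098,0,-0.0125],[0.012,0,-0.0145],[0.012,0,-0.0145],[0.008,0,-0.015],[0.001,0,-0.016],[-0.006,0,-0.018],[-0.013,0,-0.0315],[-0.0174,0,-0.0624],[-0.0232,0,-0.0933],[-0.027,0,-0.12]]' --gripper '[0.9,0.9,0.9,0.9,0.9,0.9,0.9,0.9,0.9,0.9,0.9,0.9]'

```text
time: 12.02
position: [0.4914, 0.1188, 0.1684]
tool_rot: [1.0, -0.016, 0.002, 0.001]
ft_force: [-1.1, 0.5, -1.3]
grip_width: 0.0117
grip_force: 35.0
```

```bash
python3 - <<'E'
from h import *
st()
d=json.load(open('cmd.json')); p=np.array(d['p'])+R.from_quat(d['q']).apply([-.027,0,-.12]); json.dump(dict(p=p.tolist(),q=d['q']),open('cmd.json','w')); print(p)
c,a=tray('blue'); tray('yellow'); q=trayp(c,a,.058); print(q)
plan([(*q,.16,a,0,9,.9)]); plan([(*q,.047,a,0,9,.9)])
plan([(*q,.167,a,0,4,.31)]); approach(.1075,.056)
E
```

```text
t 12.02 p [0.4914 0.1188 0.1684] yaw,pitch [-1.82 -0.22] F [-1.1  0.5 -1.3] w 0.0117 gf 35.0 q6 1.62
[0.494202   0.11931485 0.1680401 ]
blue [0.5104 0.3412] [0.1607 0.2005] yaw 1.9
yellow [ 0.5005 -0.1017] [0.2011 0.1611] yaw -6.6
(np.float64(0.5084777884919033), np.float64(0.39916297990435556))
9 x  rot [0.0, 0.0, -3.7]  pos [0.0055, -0.2802, 0.008]  g 0.9
rows 9 end cmd [0.5085 0.3992 0.16  ]
9 x  rot [0.0, 0.0, 0.0]  pos [0.0, 0.0, 0.113]  g 0.9
rows 9 end cmd [0.5085 0.3992 0.047 ]
4 x  rot [0.0, 0.0, 0.0]  pos [0.0, 0.0, -0.12]  g 0.31
rows 4 end cmd [0.5085 0.3992 0.167 ]
0 x  rot [0.0, 0.0, 3.7]  pos [0.1143, 0.232, -0.003]  g 0.31
rows 0 end cmd [0.6304 0.1711 0.17  ]
0 x  rot [0.0, 0.0, 0.0]  pos [0.0, 0.0, 0.122]  g 0.31
rows 0 end cmd [0.6304 0.1711 0.048 ]
```

Emit:
arm_command --delta_rot '[[0,0,-0.5],[0,0,-1],[0,0,-2],[0,0,-3],[0,0,-3.7],[0,0,-3.7],[0,0,-3.7],[0,0,-3.7],[0,0,-3.7],[0,0,-3.7]]' --delta_pos '[[0.001,-0.025,0],[0.001,-0.065,0],[0.002,-0.105,0],[0.003,-0.145,0.002],[0.004,-0.185,0.004],[0.005,-0.225,0.006],[0.0055,-0.26,0.008],[0.0055,-0.28,0.008],[0.0055,-0.28,0.008],[0.0055,-0.28,0.008]]' --gripper '[0.9,0.9,0.9,0.9,0.9,0.9,0.9,0.9,0.9,0.9]'

```text
time: 12.95
position: [0.5073, 0.3989, 0.1571]
tool_rot: [1.0, 0.018, -0.001, 0.002]
ft_force: [-0.5, -0.3, -2.0]
grip_width: 0.0117
grip_force: 35.0
```

Emit:
arm_command --delta_rot '[[0,0,0],[0,0,0],[0,0,0],[0,0,0],[0,0,0],[0,0,0]]' --delta_pos '[[0,0,0.035],[0,0,0.07],[0,0,0.095],[0,0,0.107],[0,0,0.112],[0,0,0.113]]' --gripper '[0.9,0.9,0.9,0.9,0.9,0.9]'

```text
time: 13.45
position: [0.508, 0.3965, 0.0452]
tool_rot: [1.0, 0.016, -0.001, 0.002]
ft_force: [0.1, 0.3, -0.5]
grip_width: 0.0118
grip_force: 35.0
```

```bash
python3 - <<'E'
from h import *
st()
E
```

```text
t 13.45 p [0.508  0.3965 0.0452] yaw,pitch [1.8  0.15] F [ 0.1  0.3 -0.5] w 0.0118 gf 35.0 q6 2.03
```

Emit:
arm_command --delta_rot '[[0,0,0],[0,0,0],[0,0,0],[0,0,0],[0,0,0],[0,0,0],[0,0,0]]' --delta_pos '[[0,0,0],[0,0,0],[0,0,0],[0,0,-0.03],[0,0,-0.07],[0,0,-0.11],[0,0,-0.12]]' --gripper '[0.31,0.31,0.31,0.31,0.31,0.31,0.31]'

```text
time: 14.03
position: [0.5127, 0.4007, 0.1734]
tool_rot: [1.0, 0.016, 0.007, -0.003]
ft_force: [1.2, 0.9, 1.1]
grip_width: 0.0302
grip_force: 0.0
```

Emit:
arm_command --delta_rot '[[0,0,1],[0,0,2],[0,0,3],[0,0,3.7],[0,0,3.7],[0,0,3.7],[0,0,3.7],[0,0,3.7],[0,0,3.7],[0,0,3.7]]' --delta_pos '[[0.017,0.035,0],[0.034,0.07,-0.001],[0.051,0.105,-0.002],[0.068,0.14,-0.003],[0.086,0.175,-0.003],[0.102,0.208,-0.003],[0.112,0.227,-0.003],[0.1143,0.232,-0.003],[0.1143,0.232,-0.003],[0.1143,0.232,-0.003]]' --gripper '[0.31,0.31,0.31,0.31,0.31,0.31,0.31,0.31,0.31,0.31]'

```text
time: 14.87
position: [0.6299, 0.1707, 0.1691]
tool_rot: [1.0, -0.016, 0.0, 0.0]
ft_force: [0.1, 1.4, 0.8]
grip_width: 0.0302
grip_force: 0.0
```

```bash
python3 - <<'E'
from h import *
st(); c=cam('wrist'); cv2.imwrite('pics/w3.png',c['pixels'])
for n,x,y,z in [('capLf',.0825,.056,.056),('capLr',.1325,.056,.056),('capMf',.0825,0,.056),('capMr',.1325,0,.056)]: print(n,proj(c,[*cw(x,y),z]).round(1))
tray('blue'); tray('yellow')
E
```

```text
t 14.87 p [0.6299 0.1707 0.1691] yaw,pitch [-1.86 -0.01] F [0.1 1.4 0.8] w 0.0302 gf 0.0 q6 1.7
capLf [272.3 226.7]
capLr [272.1 176.3]
capMf [329.3 226.6]
capMr [331.8 176.1]
blue [0.5092 0.3787] [0.1611 0.1249] yaw 2.5
yellow [ 0.5006 -0.1018] [0.2011 0.161 ] yaw -6.6
```

View pics/w3.png

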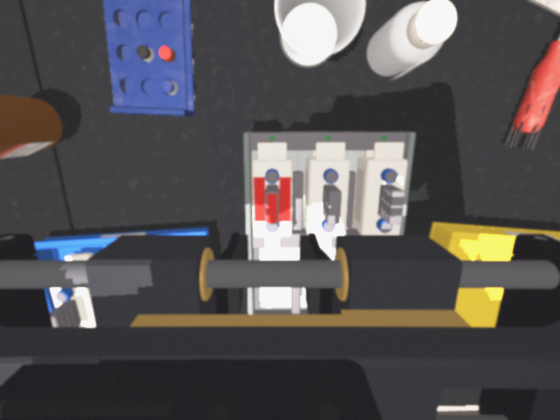

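Emit:
arm_command --delta_rot '[[0,0,0],[0,0,0],[0,0,0],[0,0,0],[0,0,0],[0,0,0],[0,0,0],[0,0,0],[0,0,0],[0,0,0]]' --delta_pos '[[0,0,0.04],[0,0,0.08],[0,0,0.11],[0,0,0.122],[0,0,0.122],[0,0,0.122],[0,0,0.122],[0,0,0.122],[0,0,0.122],[0,0,0.122]]' --gripper '[0.31,0.31,0.31,0.31,0.31,0.9,0.9,0.9,0.9,0.9]'

```text
time: 15.85
position: [0.6305, 0.1702, 0.0471]
tool_rot: [1.0, -0.016, 0.0, 0.001]
ft_force: [-0.4, 0.4, -1.5]
grip_width: 0.0122
grip_force: 35.0
```

```bash
python3 - <<'E'
from h import *
st()
E
```

```text
t 15.85 p [0.6305 0.1702 0.0471] yaw,pitch [-1.82 -0.04] F [-0.4  0.4 -1.5] w 0.0122 gf 35.0 q6 1.7
```

Emit:
arm_command --delta_rot '[[0,-4,0],[0,-9,0],[0,-14,0],[0,-17,0],[0,-17,0],[0,-17,0],[0,-17,0],[0,-17,0],[0,-17,0],[0,-12,0],[0,-5,0],[0,0,0]]' --delta_pos '[[0.0025,0,-0.004],[0.006,0,-0.0085],[0.0098,0,-0.0125],[0.012,0,-0.0145],[0.012,0,-0.0145],[0.008,0,-0.015],[0.001,0,-0.016],[-0.006,0,-0.018],[-0.013,0,-0.0315],[-0.0174,0,-0.0624],[-0.0232,0,-0.0933],[-0.027,0,-0.12]]' --gripper '[0.9,0.9,0.9,0.9,0.9,0.9,0.9,0.9,0.9,0.9,0.9,0.9]'

```text
time: 16.85
position: [0.6015, 0.1712, 0.1696]
tool_rot: [1.0, -0.016, 0.003, 0.001]
ft_force: [0.2, 0.9, 0.9]
grip_width: 0.0112
grip_force: 35.0
```

```bash
cat >> h.py <<'E'
def after_extract():
    d=json.load(open('cmd.json')); p=np.array(d['p'])+R.from_quat(d['q']).apply([-.027,0,-.12]); json.dump(dict(p=p.tolist(),q=d['q']),open('cmd.json','w')); print('cmd',p.round(4))
E
python3 - <<'E'
from h import *
st(); after_extract()
tray('blue'); c,a=tray('yellow'); q=trayp(c,a,.045); print(q)
plan([(*q,.16,a,0,9,.9)]); plan([(*q,.047,a,0,9,.9)])
plan([(*q,.167,a,0,4,.31)]); approach(.1075,0)
E
```

```text
t 16.85 p [0.6015 0.1712 0.1696] yaw,pitch [-1.81 -0.32] F [0.2 0.9 0.9] w 0.0112 gf 35.0 q6 1.7
cmd [0.6034 0.172  0.168 ]
blue [0.5093 0.3836] [0.162 0.116] yaw 0.8
yellow [ 0.5005 -0.1017] [0.2009 0.1612] yaw -6.5
(np.float64(0.5055624087116397), np.float64(-0.0569849158371922))
9 x  rot [0.0, 0.0, 4.7]  pos [-0.0906, 0.2319, 0.008]  g 0.9
rows 9 end cmd [ 0.5056 -0.057   0.16  ]
9 x  rot [0.0, 0.0, 0.0]  pos [0.0, 0.0, 0.113]  g 0.9
rows 9 end cmd [ 0.5056 -0.057   0.047 ]
4 x  rot [0.0, 0.0, 0.0]  pos [0.0, 0.0, -0.12]  g 0.31
rows 4 end cmd [ 0.5056 -0.057   0.167 ]
0 x  rot [0.0, 0.0, -4.7]  pos [0.1028, -0.1849, -0.003]  g 0.31
rows 0 end cmd [0.6287 0.1151 0.17  ]
0 x  rot [0.0, 0.0, 0.0]  pos [0.0, 0.0, 0.122]  g 0.31
rows 0 end cmd [0.6287 0.1151 0.048 ]
```

```bash
python3 - <<'E'
from h import *
st(); c=cam('scene'); hsv=cv2.cvtColor(c['pixels'],cv2.COLOR_BGR2HSV); m=cv2.inRange(hsv,(0,140,100),(5,255,255))|cv2.inRange(hsv,(174,140,100),(180,255,255))
n,l,s,ce=cv2.connectedComponentsWithStats(m)
for i in range(1,n):
    if s[i,4]>8: print(s[i],ce[i].round())
p=status.get_obs()['position']; print('held deck',proj(c,p-[0,0,.004]),'seat deck',proj(c,[*cw(.1075,.056),.044]))
E
```

```text
t 16.95 p [0.6012 0.1722 0.1738] yaw,pitch [-1.73 -0.49] F [ 0.6 -0.8 -1.3] w 0.0119 gf 35.0 q6 1.7
[144  38  13   9  33] [149.  41.]
[162  40  37  18 198] [178.  50.]
[130 153  11  11  97] [135. 158.]
[328 171  19  14  78] [337. 177.]
[336 174  16  16  86] [344. 182.]
[307 189  16  15  81] [314. 195.]
[190 220   3   3   9] [191. 221.]
[381 220   7   6  14] [384. 222.]
[131 368   6   6  24] [134. 370.]
[117 380   6   5  24] [120. 382.]
[110 386   6   5  24] [113. 388.]
held deck [257.87160481 195.01359002] seat deck [251.56113722 233.56146181]
```

Emit:
arm_command --delta_rot '[[0,0,0.5],[0,0,1],[0,0,2],[0,0,3],[0,0,4],[0,0,4.7],[0,0,4.7],[0,0,4.7],[0,0,4.7],[0,0,4.7]]' --delta_pos '[[-0.01,0.025,0],[-0.024,0.06,0],[-0.039,0.1,0],[-0.054,0.138,0.002],[-0.069,0.175,0.004],[-0.082,0.208,0.006],[-0.089,0.226,0.008],[-0.0906,0.232,0.008],[-0.0906,0.232,0.008],[-0.0906,0.232,0.008]]' --gripper '[0.9,0.9,0.9,0.9,0.9,0.9,0.9,0.9,0.9,0.9]'

```text
time: 17.83
position: [0.5058, -0.0578, 0.1589]
tool_rot: [0.998, -0.058, -0.0, 0.0]
ft_force: [-0.4, 0.2, -1.5]
grip_width: 0.0117
grip_force: 35.0
```

Emit:
arm_command --delta_rot '[[0,0,0],[0,0,0],[0,0,0],[0,0,0],[0,0,0],[0,0,0]]' --delta_pos '[[0,0,0.035],[0,0,0.07],[0,0,0.095],[0,0,0.107],[0,0,0.112],[0,0,0.113]]' --gripper '[0.9,0.9,0.9,0.9,0.9,0.9]'

```text
time: 18.33
position: [0.5058, -0.0566, 0.0454]
tool_rot: [0.998, -0.056, -0.001, 0.0]
ft_force: [-0.3, -0.5, -0.9]
grip_width: 0.0117
grip_force: 35.0
```

```bash
python3 - <<'E'
from h import *
st(); tray('blue')
E
```

```text
t 18.33 p [ 0.5058 -0.0566  0.0454] yaw,pitch [-6.43  0.06] F [-0.3 -0.5 -0.9] w 0.0117 gf 35.0 q6 1.35
blue [0.5104 0.3412] [0.1606 0.2008] yaw 2.0
```

Emit:
arm_command --delta_rot '[[0,0,0],[0,0,0],[0,0,0],[0,0,0],[0,0,0],[0,0,0],[0,0,0]]' --delta_pos '[[0,0,0],[0,0,0],[0,0,0],[0,0,-0.03],[0,0,-0.07],[0,0,-0.11],[0,0,-0.12]]' --gripper '[0.31,0.31,0.31,0.31,0.31,0.31,0.31]'

```text
time: 18.97
position: [0.509, -0.059, 0.1722]
tool_rot: [0.998, -0.057, 0.006, 0.002]
ft_force: [0.2, 0.3, 0.7]
grip_width: 0.0298
grip_force: 0.0
```

Emit:
arm_command --delta_rot '[[0,0,-1],[0,0,-2],[0,0,-3],[0,0,-4],[0,0,-4.7],[0,0,-4.7],[0,0,-4.7],[0,0,-4.7],[0,0,-4.7]]' --delta_pos '[[0.018,-0.033,0],[0.036,-0.066,-0.001],[0.054,-0.099,-0.002],[0.073,-0.132,-0.003],[0.09,-0.163,-0.003],[0.1,-0.18,-0.003],[0.1028,-0.185,-0.003],[0.1028,-0.185,-0.003],[0.1028,-0.185,-0.003]]' --gripper '[0.31,0.31,0.31,0.31,0.31,0.31,0.31,0.31,0.31]'

```text
time: 19.72
position: [0.6276, 0.1137, 0.1687]
tool_rot: [1.0, -0.016, -0.001, 0.001]
ft_force: [0.4, 0.0, -0.3]
grip_width: 0.0299
grip_force: 0.0
```

Emit:
arm_command --delta_rot '[[0,0,0],[0,0,0],[0,0,0],[0,0,0],[0,0,0],[0,0,0],[0,0,0],[0,0,0],[0,0,0],[0,0,0]]' --delta_pos '[[0,0,0.04],[0,0,0.08],[0,0,0.11],[0,0,0.122],[0,0,0.122],[0,0,0.122],[0,0,0.122],[0,0,0.122],[0,0,0.122],[0,0,0.122]]' --gripper '[0.31,0.31,0.31,0.31,0.31,0.9,0.9,0.9,0.9,0.9]'

```text
time: 20.55
position: [0.6286, 0.1138, 0.0473]
tool_rot: [1.0, -0.016, 0.0, 0.001]
ft_force: [0.3, 0.5, -1.7]
grip_width: 0.0116
grip_force: 35.0
```

```bash
python3 - <<'E'
from h import *
st(); tray('blue'); tray('yellow'); c=cam('scene'); cv2.imwrite('pics/s5.png',cv2.resize(c['pixels'][140:340,140:440],None,fx=2.6,fy=2.6,interpolation=cv2.INTER_CUBIC))
E
```

```text
t 20.55 p [0.6286 0.1138 0.0473] yaw,pitch [-1.84 -0.04] F [ 0.3  0.5 -1.7] w 0.0116 gf 35.0 q6 1.61
blue [0.5105 0.3413] [0.161  0.2004] yaw 1.8
yellow [ 0.5005 -0.1018] [0.201  0.1613] yaw -6.4
```

View pics/s5.png

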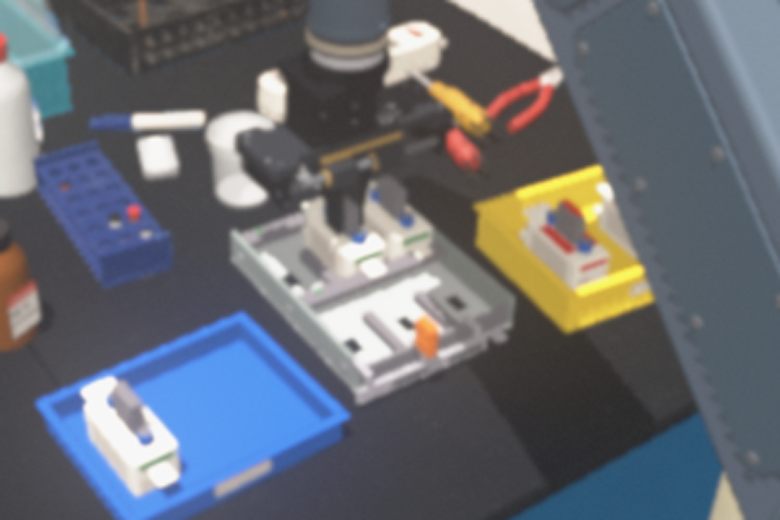

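All standing well. Extract the rear middle one.

Emit:
arm_command --delta_rot '[[0,-4,0],[0,-9,0],[0,-14,0],[0,-17,0],[0,-17,0],[0,-17,0],[0,-17,0],[0,-17,0],[0,-17,0],[0,-12,0],[0,-5,0],[0,0,0]]' --delta_pos '[[0.0025,0,-0.004],[0.006,0,-0.0085],[0.0098,0,-0.0125],[0.012,0,-0.0145],[0.012,0,-0.0145],[0.008,0,-0.015],[0.001,0,-0.016],[-0.006,0,-0.018],[-0.013,0,-0.0315],[-0.0174,0,-0.0624],[-0.0232,0,-0.0933],[-0.027,0,-0.12]]' --gripper '[0.9,0.9,0.9,0.9,0.9,0.9,0.9,0.9,0.9,0.9,0.9,0.9]'

```text
time: 21.7
position: [0.5989, 0.1153, 0.1686]
tool_rot: [1.0, -0.016, 0.002, 0.001]
ft_force: [-0.3, 0.6, -1.4]
grip_width: 0.0116
grip_force: 35.0
```

```bash
python3 - <<'E'
from h import *
st(); after_extract(); c,a=tray('blue'); q=trayp((.5105,.3413),1.9,0); a=1.9; print(q)
plan([(*q,.16,a,0,9,.9)]); plan([(*q,.047,a,0,9,.9)])
plan([(*q,.167,a,0,4,.31)]); approach(.1075,-.056)
E
```

```text
t 21.7 p [0.5989 0.1153 0.1686] yaw,pitch [-1.82 -0.23] F [-0.3  0.6 -1.4] w 0.0116 gf 35.0 q6 1.61
cmd [0.6017 0.116  0.168 ]
blue [0.5105 0.3411] [0.1605 0.2005] yaw 2.0
(np.float64(0.5105), np.float64(0.3413))
9 x  rot [0.0, 0.0, -3.7]  pos [-0.0982, -0.2224, 0.008]  g 0.9
rows 9 end cmd [0.5105 0.3413 0.16  ]
9 x  rot [0.0, 0.0, 0.0]  pos [0.0, 0.0, 0.113]  g 0.9
rows 9 end cmd [0.5105 0.3413 0.047 ]
4 x  rot [0.0, 0.0, 0.0]  pos [0.0, 0.0, -0.12]  g 0.31
rows 4 end cmd [0.5105 0.3413 0.167 ]
0 x  rot [0.0, 0.0, 3.7]  pos [0.1069, 0.2859, -0.003]  g 0.31
rows 0 end cmd [0.6268 0.0591 0.17  ]
0 x  rot [0.0, 0.0, 0.0]  pos [0.0, 0.0, 0.122]  g 0.31
rows 0 end cmd [0.6268 0.0591 0.048 ]
```

Emit:
arm_command --delta_rot '[[0,0,-0.5],[0,0,-1],[0,0,-2],[0,0,-3],[0,0,-3.7],[0,0,-3.7],[0,0,-3.7],[0,0,-3.7],[0,0,-3.7],[0,0,-3.7]]' --delta_pos '[[-0.01,-0.023,0],[-0.026,-0.058,0],[-0.042,-0.095,0],[-0.058,-0.131,0.002],[-0.074,-0.167,0.004],[-0.088,-0.2,0.006],[-0.0965,-0.218,0.008],[-0.0982,-0.2224,0.008],[-0.0982,-0.2224,0.008],[-0.0982,-0.2224,0.008]]' --gripper '[0.9,0.9,0.9,0.9,0.9,0.9,0.9,0.9,0.9,0.9]'

```text
time: 22.58
position: [0.5099, 0.3397, 0.1588]
tool_rot: [1.0, 0.017, 0.0, 0.001]
ft_force: [-0.2, -0.1, -2.8]
grip_width: 0.0117
grip_force: 35.0
```

Emit:
arm_command --delta_rot '[[0,0,0],[0,0,0],[0,0,0],[0,0,0],[0,0,0],[0,0,0]]' --delta_pos '[[0,0,0.035],[0,0,0.07],[0,0,0.095],[0,0,0.107],[0,0,0.112],[0,0,0.113]]' --gripper '[0.9,0.9,0.9,0.9,0.9,0.9]'

```text
time: 23.08
position: [0.5111, 0.3387, 0.0457]
tool_rot: [1.0, 0.015, -0.0, 0.001]
ft_force: [-0.5, -0.2, -2.0]
grip_width: 0.0117
grip_force: 35.0
```

```bash
python3 - <<'E'
from h import *
st()
E
```

```text
t 23.08 p [0.5111 0.3387 0.0457] yaw,pitch [1.77 0.04] F [-0.5 -0.2 -2. ] w 0.0117 gf 35.0 q6 1.95
```

Height matches; release and fetch the last one.

Emit:
arm_command --delta_rot '[[0,0,0],[0,0,0],[0,0,0],[0,0,0],[0,0,0],[0,0,0],[0,0,0],[0,0,0]]' --delta_pos '[[0,0,0.001],[0,0,0.001],[0,0,0.001],[0,0,0.001],[0,0,-0.03],[0,0,-0.07],[0,0,-0.11],[0,0,-0.12]]' --gripper '[0.9,0.31,0.31,0.31,0.31,0.31,0.31,0.31]'

```text
time: 23.75
position: [0.5145, 0.3425, 0.1727]
tool_rot: [1.0, 0.016, 0.006, -0.002]
ft_force: [1.3, 0.6, 0.7]
grip_width: 0.0297
grip_force: 0.0
```

Emit:
arm_command --delta_rot '[[0,0,1],[0,0,2],[0,0,3],[0,0,3.7],[0,0,3.7],[0,0,3.7],[0,0,3.7],[0,0,3.7],[0,0,3.7],[0,0,3.7],[0,0,3.7],[0,0,3.7]]' --delta_pos '[[0.013,0.034,0],[0.026,0.069,-0.001],[0.039,0.105,-0.002],[0.053,0.141,-0.003],[0.066,0.177,-0.003],[0.08,0.213,-0.003],[0.093,0.249,-0.003],[0.102,0.274,-0.003],[0.106,0.284,-0.003],[0.1069,0.286,-0.003],[0.1069,0.286,-0.003],[0.1069,0.286,-0.003]]' --gripper '[0.31,0.31,0.31,0.31,0.31,0.31,0.31,0.31,0.31,0.31,0.31,0.31]'

```text
time: 24.75
position: [0.6258, 0.0597, 0.169]
tool_rot: [1.0, -0.015, -0.0, 0.0]
ft_force: [-0.8, 0.7, -0.2]
grip_width: 0.0304
grip_force: 0.0
```

Emit:
arm_command --delta_rot '[[0,0,0],[0,0,0],[0,0,0],[0,0,0],[0,0,0],[0,0,0],[0,0,0],[0,0,0],[0,0,0],[0,0,0]]' --delta_pos '[[0,0,0.04],[0,0,0.08],[0,0,0.11],[0,0,0.122],[0,0,0.122],[0,0,0.122],[0,0,0.122],[0,0,0.122],[0,0,0.122],[0,0,0.122]]' --gripper '[0.31,0.31,0.31,0.31,0.31,0.9,0.9,0.9,0.9,0.9]'

```text
time: 25.58
position: [0.6268, 0.0582, 0.0474]
tool_rot: [1.0, -0.016, 0.0, 0.001]
ft_force: [0.4, -0.2, -0.8]
grip_width: 0.0119
grip_force: 35.0
```

```bash
python3 - <<'E'
from h import *
st(); tray('blue'); tray('yellow')
E
```

```text
t 25.58 p [0.6268 0.0582 0.0474] yaw,pitch [-1.82 -0.04] F [ 0.4 -0.2 -0.8] w 0.0119 gf 35.0 q6 1.52
blue [0.5105 0.3409] [0.1605 0.2002] yaw 2.0
yellow [ 0.4978 -0.1246] [0.1545 0.1613] yaw -6.3
```

Emit:
arm_command --delta_rot '[[0,-4,0],[0,-9,0],[0,-14,0],[0,-17,0],[0,-17,0],[0,-17,0],[0,-17,0],[0,-17,0],[0,-17,0],[0,-12,0],[0,-5,0],[0,0,0]]' --delta_pos '[[0.0025,0,-0.004],[0.006,0,-0.0085],[0.0098,0,-0.0125],[0.012,0,-0.0145],[0.012,0,-0.0145],[0.008,0,-0.015],[0.001,0,-0.016],[-0.006,0,-0.018],[-0.013,0,-0.0315],[-0.0174,0,-0.0624],[-0.0232,0,-0.0933],[-0.027,0,-0.12]]' --gripper '[0.9,0.9,0.9,0.9,0.9,0.9,0.9,0.9,0.9,0.9,0.9,0.9]'

```text
time: 26.68
position: [0.597, 0.059, 0.1686]
tool_rot: [1.0, -0.016, 0.002, 0.001]
ft_force: [0.3, 0.2, -1.6]
grip_width: 0.0115
grip_force: 35.0
```

```bash
python3 - <<'E'
from h import *
st(); after_extract(); c,a=tray('blue'); tray('yellow'); q=trayp(c,a,-.057); print(q)
plan([(*q,.17,a,0,9,.9)]); plan([(*q,.047,a,0,9,.9)])
c=cam('top'); cv2.imwrite('pics/t5.png',cv2.resize(c['pixels'][170:310,120:430],None,fx=2.5,fy=2.5,interpolation=cv2.INTER_CUBIC))
E
```

```text
t 26.68 p [0.597  0.059  0.1686] yaw,pitch [-1.83 -0.22] F [ 0.3  0.2 -1.6] w 0.0115 gf 35.0 q6 1.52
cmd [0.5999 0.06   0.168 ]
blue [0.5104 0.3412] [0.1607 0.2005] yaw 1.9
yellow [ 0.4968 -0.1371] [0.1295 0.161 ] yaw -6.3
(np.float64(0.5123119916816563), np.float64(0.2842269155646554))
9 x  rot [0.0, 0.0, -3.7]  pos [-0.0945, -0.2214, -0.002]  g 0.9
rows 9 end cmd [0.5124 0.2842 0.17  ]
9 x  rot [0.0, 0.0, 0.0]  pos [0.0, 0.0, 0.123]  g 0.9
rows 9 end cmd [0.5124 0.2842 0.047 ]
```

View pics/t5.png

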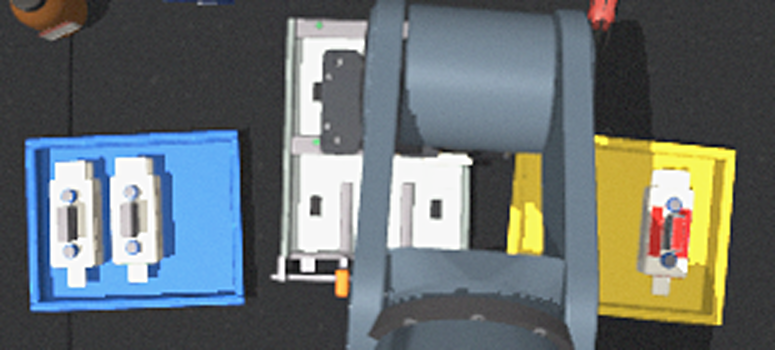

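Emit:
arm_command --delta_rot '[[0,0,-0.5],[0,0,-1],[0,0,-2],[0,0,-3],[0,0,-3.7],[0,0,-3.7],[0,0,-3.7],[0,0,-3.7],[0,0,-3.7],[0,0,-3.7]]' --delta_pos '[[-0.01,-0.023,0],[-0.025,-0.058,0],[-0.04,-0.095,0],[-0.056,-0.131,0],[-0.071,-0.167,0],[-0.085,-0.199,0],[-0.093,-0.217,0],[-0.0945,-0.2214,-0.002],[-0.0945,-0.2214,-0.002],[-0.0945,-0.2214,-0.002]]' --gripper '[0.9,0.9,0.9,0.9,0.9,0.9,0.9,0.9,0.9,0.9]'

```text
time: 27.67
position: [0.5125, 0.2827, 0.1679]
tool_rot: [1.0, 0.016, -0.0, 0.001]
ft_force: [0.0, -1.1, -1.8]
grip_width: 0.0117
grip_force: 35.0
```

Emit:
arm_command --delta_rot '[[0,0,0],[0,0,0],[0,0,0],[0,0,0],[0,0,0],[0,0,0],[0,0,0]]' --delta_pos '[[0,0,0.035],[0,0,0.075],[0,0,0.102],[0,0,0.117],[0,0,0.122],[0,0,0.123],[0,0,0.123]]' --gripper '[0.9,0.9,0.9,0.9,0.9,0.9,0.9]'

```text
time: 28.25
position: [0.5128, 0.2811, 0.0455]
tool_rot: [1.0, 0.015, -0.001, 0.001]
ft_force: [-0.5, 0.7, -1.3]
grip_width: 0.0119
grip_force: 35.0
```

```bash
python3 - <<'E'
from h import *
st()
plan([(.5124,.2842,.17,1.9,0,4,.1)]); plan([(.456,.1495,.17,YAW,0,4,.1)]);plan([(.456,.1495,.048,YAW,0,4,.1)]); 
plan([(.4551,.121,.048,YAW,0,4,.9)])
E
```

```text
t 28.25 p [0.5128 0.2811 0.0455] yaw,pitch [1.74 0.08] F [-0.5  0.7 -1.3] w 0.0119 gf 35.0 q6 1.85
4 x  rot [0.0, 0.0, 0.0]  pos [0.0, 0.0, -0.123]  g 0.1
rows 4 end cmd [0.5124 0.2842 0.17  ]
4 x  rot [0.0, 0.0, 3.7]  pos [-0.0608, 0.1328, 0.0]  g 0.1
rows 4 end cmd [0.456  0.1495 0.17  ]
4 x  rot [0.0, 0.0, 0.0]  pos [0.0, 0.0, 0.122]  g 0.1
rows 4 end cmd [0.456  0.1495 0.048 ]
4 x  rot [0.0, 0.0, 0.0]  pos [0.0, 0.0285, 0.0]  g 0.9
rows 4 end cmd [0.4551 0.121  0.048 ]
```

Emit:
arm_command --delta_rot '[[0,0,0],[0,0,0],[0,0,0],[0,0,0],[0,0,0],[0,0,0],[0,0,0],[0,0,0],[0,0,0]]' --delta_pos '[[0,0,0.001],[0,0,0.001],[0,0,0.001],[0,0,0.001],[0,0,-0.03],[0,0,-0.07],[0,0,-0.11],[0,0,-0.123],[0,0,-0.123]]' --gripper '[0.9,0.31,0.31,0.31,0.31,0.31,0.31,0.1,0.1]'

```text
time: 29.0
position: [0.5157, 0.2846, 0.1735]
tool_rot: [1.0, 0.016, 0.005, -0.001]
ft_force: [-0.4, -0.4, 0.1]
grip_width: 0.0359
grip_force: 0.0
```

Emit:
arm_command --delta_rot '[[0,0,1],[0,0,2],[0,0,3],[0,0,3.7],[0,0,3.7],[0,0,3.7],[0,0,3.7]]' --delta_pos '[[-0.016,0.035,0],[-0.032,0.07,0],[-0.048,0.105,0],[-0.058,0.127,0],[-0.061,0.1328,0],[-0.061,0.1328,0],[-0.061,0.1328,0]]' --gripper '[0.1,0.1,0.1,0.1,0.1,0.1,0.1]'

```text
time: 29.58
position: [0.4563, 0.1489, 0.1685]
tool_rot: [1.0, -0.016, 0.0, 0.001]
ft_force: [-0.6, -0.5, -0.6]
grip_width: 0.0393
grip_force: 0.0
```

```bash
python3 - <<'E'
from h import *
st(); tray('yellow'); tray('blue')
c=cam('top'); cv2.imwrite('pics/t6.png',cv2.resize(c['pixels'][170:310,120:430],None,fx=2.5,fy=2.5,interpolation=cv2.INTER_CUBIC))
c=cam('wrist'); print('tab pred',proj(c,[.456,.1495,.067])); hsv=cv2.cvtColor(c['pixels'],cv2.COLOR_BGR2HSV); m=cv2.inRange(hsv,(5,150,120),(16,255,255)); m[:150]=0; m[240:]=0; ys,xs=np.nonzero(m); print(np.median(xs),np.median(ys),len(xs))
E
```

```text
t 29.58 p [0.4563 0.1489 0.1685] yaw,pitch [-1.88 -0.04] F [-0.6 -0.5 -0.6] w 0.0393 gf 0.0 q6 1.69
yellow [ 0.5005 -0.1016] [0.2013 0.161 ] yaw -6.5
blue [0.5104 0.3412] [0.1606 0.2005] yaw 2.0
tab pred [272.71240833 206.42716199]
274.0 204.0 257
```

View pics/t6.png

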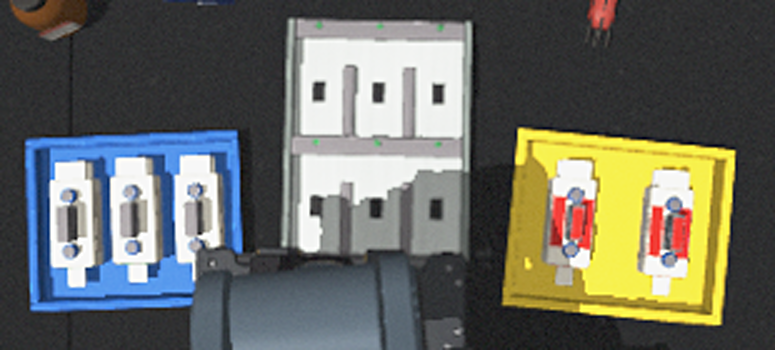

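Emit:
arm_command --delta_rot '[[0,0,0],[0,0,0],[0,0,0],[0,0,0],[0,0,0],[0,0,0],[0,0,0],[0,0,0],[0,0,0],[0,0,0]]' --delta_pos '[[0,0,0.04],[0,0,0.08],[0,0,0.11],[0,0,0.122],[0,0,0.122],[0,0,0.122],[0,0,0.122],[0,0,0.122],[0,0,0.122],[0,0,0.122]]' --gripper '[0.1,0.1,0.1,0.1,0.1,0.9,0.9,0.9,0.9,0.9]' --grip_force 20

```text
time: 30.62
position: [0.4566, 0.1485, 0.0479]
tool_rot: [1.0, -0.016, 0.001, 0.001]
ft_force: [-0.9, -0.4, -0.2]
grip_width: 0.0138
grip_force: 0.0
```

Emit:
arm_command --delta_rot '[[0,0,0],[0,0,0],[0,0,0],[0,0,0],[0,0,0],[0,0,0],[0,0,0]]' --delta_pos '[[0,0.01,0],[0,0.02,0],[0,0.027,0],[0,0.0295,0],[0,0.0295,0],[0,0.0295,0],[0,0.0295,0]]' --gripper '[0.9,0.9,0.9,0.9,0.9,0.9,0.9]'

```text
time: 31.2
position: [0.4558, 0.1214, 0.0478]
tool_rot: [1.0, -0.018, 0.002, -0.002]
ft_force: [0.7, 20.8, 4.5]
grip_width: 0.0097
grip_force: 20.0
```

```bash
python3 - <<'E'
from h import *
st()
E
```

```text
t 31.2 p [0.4558 0.1214 0.0478] yaw,pitch [-2.07 -0.2 ] F [ 0.7 20.8  4.5] w 0.0097 gf 20.0 q6 1.62
```

Emit:
arm_command --delta_rot '[[0,0,0],[0,0,0],[0,0,0],[0,0,0],[0,0,0],[0,0,0],[0,0,0],[0,0,0],[0,0,0],[0,0,0],[0,0,0]]' --delta_pos '[[0,-0.001,0],[0,-0.001,0],[0,-0.001,0],[0,-0.001,0],[0,-0.001,0],[0,-0.001,-0.03],[0,-0.001,-0.07],[0,-0.001,-0.11],[0,-0.001,-0.15],[0,-0.001,-0.16],[0,-0.001,-0.16]]' --gripper '[0.9,0.1,0.1,0.1,0.1,0.1,0.1,0.1,0.1,0.1,0.1]'

```text
time: 32.12
position: [0.4572, 0.1196, 0.2102]
tool_rot: [1.0, -0.016, 0.004, 0.001]
ft_force: [-0.2, 0.5, 0.4]
grip_width: 0.039
grip_force: 0.0
```

```bash
python3 - <<'E'
from h import *
st(); c=cam('wrist'); print('tab pred locked',proj(c,[.4555,.1217,.067])); hsv=cv2.cvtColor(c['pixels'],cv2.COLOR_BGR2HSV); m=cv2.inRange(hsv,(5,150,120),(16,255,255)); m[:150]=0; m[235:]=0; ys,xs=np.nonzero(m); print(np.median(xs),np.median(ys),len(xs),onz(c,np.median(xs),np.median(ys),.067))
c=cam('scene'); cv2.imwrite('pics/s7.png',cv2.resize(c['pixels'][140:340,140:440],None,fx=2.6,fy=2.6,interpolation=cv2.INTER_CUBIC))
tray('yellow'); tray('blue')
E
```

```text
t 32.12 p [0.4572 0.1196 0.2102] yaw,pitch [-1.87 -0.5 ] F [-0.2  0.5  0.4] w 0.039 gf 0.0 q6 1.62
tab pred locked [270.6156316  198.14870299]
272.0 197.0 261 [0.45670058 0.12018707 0.067     ]
yellow [ 0.5006 -0.1016] [0.2013 0.1608] yaw -6.6
blue [0.5104 0.3411] [0.1606 0.2003] yaw 2.0
```

View pics/s7.png

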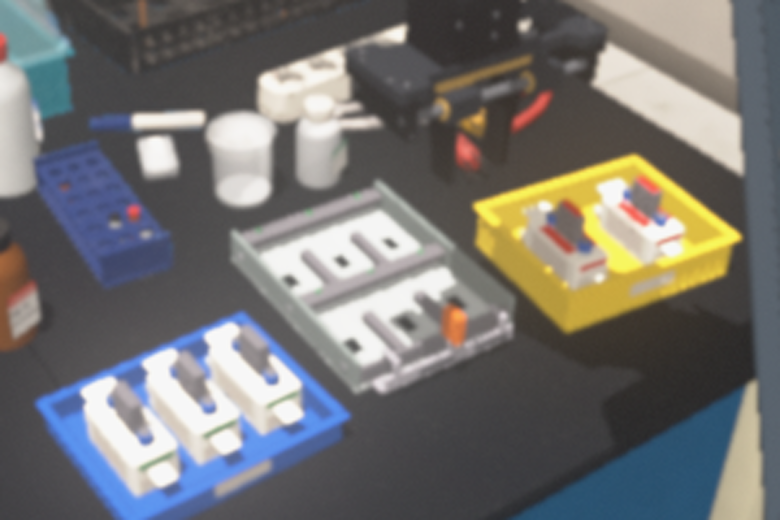

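```bash
python3 - <<'E'
from h import *
print(robot.hand_in())
E
```

```text
the job is handed in; nothing more can be done
None
```

The carrier is empty and the job is handed in: the three plain cartridges stand in the blue tray, the two red-stickered ones stand in the yellow bin, the lock bar is back at locked, and the bottle and beaker were left alone; no verdict came back from the judging.

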